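# Load the sauce warmer, set its carrier to the line, lock it and open the steam

### The arm

A 7-joint arm with a two-finger parallel gripper is mounted at the origin on a cart in front of the work surface, level with it; the furniture and walls round the work are solid. World frame = base frame: x ahead of the robot, y to its left, z up, the work surface at z = 0. Lengths are in m, angles in rad, forces in N, time in s.
With the tool pointing down it reaches from about 0.4 to 0.85 m from the base axis. Payload 4.5 kg.
Tool frame: the origin (TCP) lies between the finger pads; the fingertips stand 11 mm ahead of it and the grasp point (between the pads) lies 8 mm behind it (r.nose_length is the distance from the TCP to the fingertips, in m); z points along the fingers, y is the line along which they close (so a half turn about z gives the same grasp; the last joint's range is limited). The gripper opens to 88 mm and grips with 3 to 60 N. Pads are 18 mm wide; open, the fingers measure 123 mm over their backs; the gripper's body (75 mm by 187 mm) begins 45 mm behind the grasp point.
Start: joints at [1.293, 0.689, -0.195, 1.565, 0.157, 0.902, -0.215], TCP at [0.192, -0.595, 0.25] pointing down, gripper open.
Joint ranges: [-3.01, 3.01], [-0.46, 2.08], [-1.47, 1.51], [0.13, 2.56], [-1, 4.14], [0.04, 2.09], [-2.66, 2.66]. Speed limits (rad/s): [2.57, 2.57, 3.14, 3.14, 3.14, 3.14, 3.14].

### API

Orientations are given as a unit quaternion [x, y, z, w].
In Python, from plant import get_state, snapshot, camera_model, r gives the robot as it stands.
- The arm moves only by the shell command python3 -m inch 'ROWS' [FORCE]. ROWS is text: rows parted by semicolons, each of 7 numbers parted by spaces: the opening, from -1 (shut) to 1 (fully open), then the shift along the tool's x, y, z in m, then the turn, a rotation vector about the tool's x, y, z in rad. A call has 1 to 20 rows; each row shifts and turns the commanded pose from where the row before left it, along the tool's axes as they then stand; what a row does not reach is not made up. A row lasts 1/12 s, in which the tool goes at most 41.7 mm and 7.16 degrees, less where a joint would pass 70% of its speed; a pose out of reach is approached as far as the arm can. A call is refused whole if a number of a shift passes 0.0417 or a number of a turn 0.125, either way. A call with a gripper value outside its range is refused whole. The fingers move at their own pace and stop on an object; FORCE is the grip in N (left out, the last holds). Time passes only in rows, so rows that do not move let the fingers close. It gives the time, the measured TCP pose, the force, the opening and the grip force at its end, in the units of the state.
- get_state(): the state, without advancing time (a new reading comes with each control period).
- snapshot(name): name is "side" or "top" or "wrist"; returns (picture, depth): 384x512x3 uint8, red, green, blue; 384x512 float32, m along the optical axis (not along the pixel's ray), 0 where there is no reading.
- camera_model(name): a dict with "intrinsics" (3x3 intrinsics, pixels), "view" (4x4, takes a point from world to camera coordinates). Camera axes: x right, y down, z forward; pixel columns grow to the right and rows downward; lengths in m; the calibration is good to about 2 mm. A picture is of the moment at which its call begins: read the wrist's pose just before it. camera_model takes no time and is no camera call; for the wrist camera it gives the pose at the moment of the call.
- r.finish_job(): hands the job in; it is judged then, once.
The state is a dict: "clock": time; "q": joint angles; "qd": joint speeds; "joint_torque": joint torques, N m; "tool_pos": TCP position; "eef_rot": TCP orientation; "contact_force": force on the tool from outside, world axes, zero at the start; "moment": the same for the moment, N m; "opening": opening from 0.0 (shut) to 1.0 (fully open); "finger_force": force on a finger pad.
Only numpy, scipy, OpenCV 4.12 (cv2) and the standard library are available. Lean on these libraries where they do the work, as an engineer would, in place of code of your own. Each camera call takes 0.05 s, during which the arm holds its last target. There are 200 camera calls.

### The job

Get the sauce warmer going: stand every covered sauce pot upright on the plate of the sliding carrier, wholly on it, then push the carrier away from you until its far edge meets the scribed line across the deck (nothing stops it there). Then press the cam lever down flat to lock it, and last open the steam valve half way, to 45 degrees. Leave the other things on the worktop where they are.

Things in the scene. Friction and masses are not known exactly. Their poses are not given: they have to be found in the camera images.
- warmer: the fixed steel sauce warmer: a flat deck 345 mm (its x) by 335 mm (its y), deck top 25 mm above the worktop. Origin at worktop height under the middle line of the slide way; deck from x -190 to +155 mm, y -220 to +115 mm. x is the way the carrier is pushed, roughly away from the robot; -y is its right side, where the cam lever and valve stand. Low side rails at y = +-104.5 mm, tops 37 mm above the worktop. All heights above the worktop.
- carrier (a joint): sliding travel of the carrier along the warmer's +x, in m, 0 at its near end, growing as it is pushed away, 0.105 at its far end. Moves stiffly with about 3 N of friction and stays where it is left; nothing marks the line but the line itself, which is met at 0.090. Starts between 0 and 0.03. The carrier is a flat square aluminium plate without a rim, 190 mm a side, 6 mm thick, its top 32 mm above the worktop, with the push plate standing in front of it
- carrier_edge (a point): middle of the foot of the carrier plate's far edge, the edge that must meet the line; axes as the warmer's
- carrier_in (a point): centre of the top of the carrier plate, where the pots stand; it has room for four pots two by two, on four round marks (72 mm across) 45 mm from the centre in x and in y; axes as the warmer's
- carrier_handle (a point): top middle of the carrier's push plate: a black upright plate 10 mm thick (x) and 76 mm wide (y), from 30 to 86 mm above the worktop, standing in front of (36 mm clear of) the carrier plate on its near side, to be pushed from the near side or pinched over its thickness; axes as the warmer's
- line_mark (a point): middle of the thin scribed black line across the deck (2.4 mm wide, also nicked white on both side rails), along the warmer's y; axes as the warmer's, x across the line
- cam_lever (a joint): angle of the black cam lever in rad: 0 raised 46 degrees above level, growing as it is pressed down, 0.8 lying flat (its end stop). Starts between 0 and 0.2; stays where it is left; friction about 0.12 N m
- cam_lever_tip (a point): centre of the free end of the cam lever, a round bar 16 mm thick and 100 mm long from its hinge, slanting from the hinge towards the warmer's -x (towards the robot)
- cam_lever_hinge (a point): the cam lever's hinge point, axis along the warmer's y, 60 mm above the worktop, on a block 28 by 36 mm; lying flat the lever runs level from here along the warmer's -x. Axes as the warmer's
- valve (a joint): opening angle of the steam valve in rad: 0 closed (pointed end of the handle towards the warmer's -x, the robot), growing counter-clockwise seen from above, 1.571 fully open (pointed end towards the warmer's -y). Long marks on the white dial under it at 0, 45 and 90 degrees. Starts between 0 and 0.2; stays where it is left; friction about 0.06 N m
- valve_grip (a point): centre of the black valve handle, on its turning axis: a bar 14 mm wide (its y), 76 mm long (its x, from -34 to +42 mm, with a slimmer pointer on to -52 mm) and 20 mm high (10 mm up and down from here), 88 mm above the worktop; turns with the handle. Under it a 12 mm stem and, from 55 mm above the worktop down, a brass body 32 mm across
- sauce_a: squat round steel sauce pot, closed with a lid that does not come off; pot and lid 73 mm across and 46 mm high, on the lid a black upright grip 25 mm across from 46 to 82 mm above the foot; 0.2 to 0.35 kg; origin at the centre of its foot, z up. Two to four of such pots are there (all alike); missing ones give None from the start
- sauce_b: squat round steel sauce pot, closed with a lid that does not come off; pot and lid 73 mm across and 46 mm high, on the lid a black upright grip 25 mm across from 46 to 82 mm above the foot; 0.2 to 0.35 kg; origin at the centre of its foot, z up. Two to four of such pots are there (all alike); missing ones give None from the start
- sauce_c: squat round steel sauce pot, closed with a lid that does not come off; pot and lid 73 mm across and 46 mm high, on the lid a black upright grip 25 mm across from 46 to 82 mm above the foot; 0.2 to 0.35 kg; origin at the centre of its foot, z up. Two to four of such pots are there (all alike); missing ones give None from the start
- sauce_d: squat round steel sauce pot, closed with a lid that does not come off; pot and lid 73 mm across and 46 mm high, on the lid a black upright grip 25 mm across from 46 to 82 mm above the foot; 0.2 to 0.35 kg; origin at the centre of its foot, z up. Two to four of such pots are there (all alike); missing ones give None from the start
- flat_can: bystander: flat tinned-food can, 86 mm across, 40 mm high, lying at the back left; origin at its foot
- spice_jar: bystander: glass spice jar with a red lid, 45 mm across, 108 mm high, at the right; origin at its foot
- mill: bystander: wooden pepper mill, 58 mm across, 160 mm high, at the back right; origin at its foot
Things that resemble listed ones, but are neither listed nor needed, are in the scene too. What is shaped like the sauce_a but turquoise is not meant.

How it is judged:
On the way, in this order (a step that is already met when the one before it is completed fails the run):
1. every sauce pot stands upright on the carrier's plate (x of sauce_a in the frame of carrier_in between -0.065 and 0.065 m and y of sauce_a in the frame of carrier_in between -0.065 and 0.065 m and z of sauce_a in the frame of carrier_in between -0.006 and 0.006 m and angle between each of sauce_a, sauce_b, sauce_c, sauce_d's own z axis and vertical below 0.12 rad and linear speed of each of sauce_a, sauce_b, sauce_c, sauce_d below 0.03 m/s and x of sauce_b in the frame of carrier_in between -0.065 and 0.065 m and y of sauce_b in the frame of carrier_in between -0.065 and 0.065 m and z of sauce_b in the frame of carrier_in between -0.006 and 0.006 m and x of sauce_c in the frame of carrier_in between -0.065 and 0.065 m and y of sauce_c in the frame of carrier_in between -0.065 and 0.065 m and z of sauce_c in the frame of carrier_in between -0.006 and 0.006 m and x of sauce_d in the frame of carrier_in between -0.065 and 0.065 m and y of sauce_d in the frame of carrier_in between -0.065 and 0.065 m and z of sauce_d in the frame of carrier_in between -0.006 and 0.006 m), for 0.2 s.
2. the carrier's far edge is at the scribed line (x of carrier_edge in the frame of line_mark between -0.004 and 0.004 m and velocity of joint carrier between -0.01 and 0.01 m/s), for 0.3 s.
3. the cam lever is pressed down flat (value of joint cam_lever above 0.67 rad), for 0.2 s.
4. the valve is opened to 45 degrees (value of joint valve between 0.685 and 0.885 rad and velocity of joint valve between -0.1 and 0.1 rad/s), for 0.2 s.
At the end, for the whole second after the job is handed in: Every sauce pot stands upright (7 degrees) at rest on the carrier's plate (its middle within 65 mm of the plate's in x and y), the carrier's far edge is within 4 mm of the line, the cam lever within 7 degrees of flat, the valve at 45 degrees within 5.7 (all of step 1 and all of step 2 and all of step 4 and value of joint cam_lever above 0.67 rad); the robot touches nothing.
It fails at once if another thing on the worktop is moved more than 30 mm (distance of any of flat_can, spice_jar, mill from where it was at the start of the episode above 0.03 m).
Of sauce_a, sauce_b, sauce_c, sauce_d only 2 to 4 are there at a start; the rules pass over those that are not, and their reading is None.
At some moment in a run one of sauce_a, sauce_b, sauce_c, sauce_d may be knocked a few centimetres aside while the robot is not near it.
It also fails if it takes over 210 s, if anything falls off the work surface, if the arm or the gripper's body presses on something with over 40 N, if the wrist force passes 120 N, or if a joint passes its speed limit or range.

## Working session

There is one attempt and no reset: what is moved stays moved. The work goes in short steps, Python scripts to look and compute and a shell command to move; the robot and the scene stay as the last step left them, time stands still between calls to the robot, and variables do not carry over. Pictures are saved under pics/ and viewed, at most 14 in all, crops included, and the job is handed in when it is done.

```bash
ls; mkdir -p pics
python3 - <<'E'
from plant import get_state, snapshot, camera_model, r
import cv2,numpy as np
s=get_state();print(s)
for n in ("top","side"):
    p,d=snapshot(n);cv2.imwrite(f"pics/{n}0.png",p[:,:,::-1]);np.savez(f"pics/{n}0.npz",p=p,d=d)
    m=camera_model(n);print(n,m)
E
```

```text
pics
{'clock': 0.0, 'q': array([ 1.29281361,  0.68997504, -0.19452551,  1.56634576,  0.15727728,
        0.90253701, -0.21510257]), 'qd': array([-0.00137324,  0.00100536, -0.00149439,  0.0003513 ,  0.00207993,
       -0.0002905 ,  0.00140472]), 'joint_torque': array([ 1.30029157e-04, -5.27564907e+01, -1.26723614e+00, -1.53429902e+01,
       -5.27932984e-02,  6.50344271e-03,  1.67278654e-04]), 'tool_pos': array([ 0.19149237, -0.59428237,  0.24891545]), 'eef_rot': array([ 9.87867130e-01,  1.55298599e-01, -2.03494727e-04, -9.15094859e-04]), 'contact_force': array([-0.47060592, -0.93138059, -0.28546074]), 'moment': array([-1.13583205e-03, -6.56920986e-03, -9.13922979e-05]), 'finger_force': 0.0, 'opening': 1.001369991440665}
top {'intrinsics': array([[416.43739999,   0.        , 255.51779365],
       [  0.        , 416.43739999, 189.26234925],
       [  0.        ,   0.        ,   1.        ]]), 'view': array([[-0.05226452, -0.99863163, -0.00181254, -0.02090783],
       [-0.97317026,  0.05133905, -0.22428541,  0.61976353],
       [ 0.22407156, -0.00995826, -0.97452181,  1.2227121 ],
       [ 0.        ,  0.        ,  0.        ,  1.        ]])}
side {'intrinsics': array([[496.39865897,   0.        , 263.91762072],
       [  0.        , 496.39865897, 186.65377583],
       [  0.        ,   0.        ,   1.        ]]), 'view': array([[-0.87559388, -0.48299637, -0.00706195,  0.4986519 ],
       [-0.23450015,  0.43780106, -0.86795156,  0.2480161 ],
       [ 0.42230918, -0.75831704, -0.49659865,  1.12245959],
       [ 0.        ,  0.        ,  0.        ,  1.        ]])}
```

View pics/top0.png

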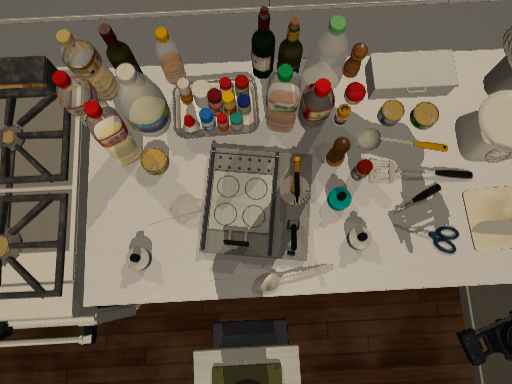

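View pics/side0.png

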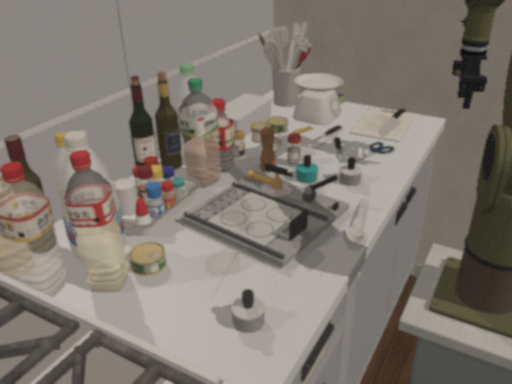

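```bash
cat > h.py <<'E'
import numpy as np,cv2
from plant import get_state, snapshot, camera_model, r
from scipy.spatial.transform import Rotation as R
def ray(m,px,z):
    "pixels (N,2) -> world points on plane height z"
    K,V=m["intrinsics"],m["view"];px=np.atleast_2d(np.asarray(px,float))
    d=np.c_[px,np.ones(len(px))]@np.linalg.inv(K).T@V[:3,:3]
    c=-V[:3,:3].T@V[:3,3]
    return c+d*((z-c[2])/d[:,2])[:,None]
def proj(m,P):
    K,V=m["intrinsics"],m["view"];c=np.atleast_2d(P)@V[:3,:3].T+V[:3,3];u=c@K.T
    return u[:,:2]/u[:,2:]
def cloud(m,d):
    K,V=m["intrinsics"],m["view"];v,u=np.mgrid[:d.shape[0],:d.shape[1]]
    c=np.stack([(u-K[0,2])/K[0,0]*d,(v-K[1,2])/K[1,1]*d,d],-1)
    return (c-V[:3,3])@V[:3,:3]
def save(n,p,box=None,k=1):
    if box: p=p[box[1]:box[3],box[0]:box[2]]
    cv2.imwrite("pics/"+n,cv2.resize(p[:,:,::-1],None,fx=k,fy=k,interpolation=cv2.INTER_CUBIC))
E
python3 - <<'E'
from h import *
t=np.load("pics/top0.npz");m=camera_model("top")
save("crop1.png",t["p"],(190,135,380,285),4)
P=cloud(m,t["d"])
for n,px in dict(potL=(139,251),potR=(359,230),turq=(340,198),plateNW=(216,178),lever=(292,250),levertop=(291,225),deck=(265,205),valve=(296,165),valve2=(295,190),push=(236,236)).items():
    print(n,P[px[1],px[0]].round(3))
E
```

```text
potL [0.448 0.313 0.047]
potR [ 0.477 -0.366  0.047]
turq [ 0.574 -0.31   0.082]
plateNW [0.67  0.071 0.033]
lever [ 0.429 -0.157  0.024]
levertop [ 0.501 -0.156  0.068]
deck [ 0.575 -0.081  0.027]
valve [ 0.694 -0.187  0.054]
valve2 [ 0.603 -0.173  0.096]
push [0.481 0.015 0.027]
```

View pics/crop1.png

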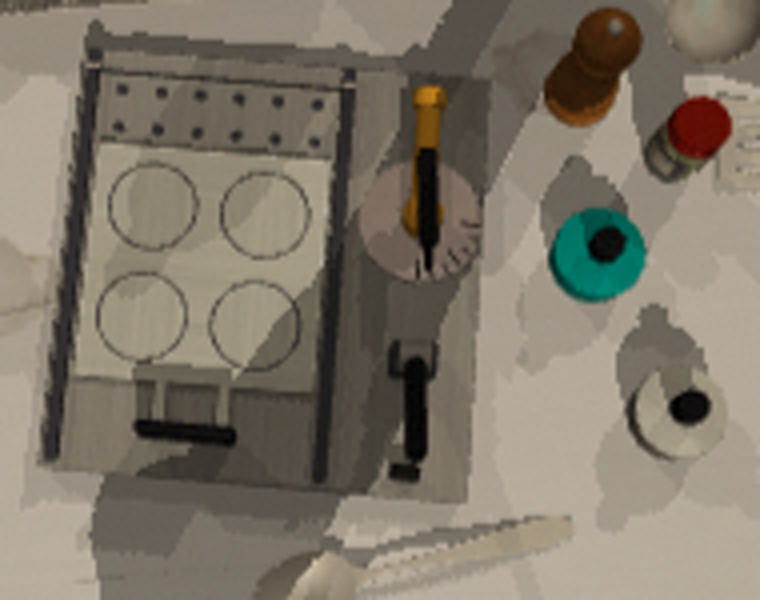

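```bash
cat > geo.py <<'E'
from h import *
m=camera_model("top");o=np.array([190,135])
c=lambda a:np.array(a,float)/4+o-.375
C=ray(m,c([(142,316),(255,325),(153,206),(265,214)]),.032)[:,:2]
xa=(C[2]+C[3]-C[0]-C[1]);ya=(C[0]+C[2]-C[1]-C[3])
print("marks",C.round(4).tolist(),"spacing",np.linalg.norm(xa)/2,np.linalg.norm(ya)/2)
print("yaw",np.arctan2(xa[1],xa[0]),np.arctan2(-ya[0],ya[1]))
print("centre",C.mean(0))
L=ray(m,c([(52,455),(95,65),(320,475),(350,80)]),.037)[:,:2]
print("rails yaw",[np.arctan2(*(L[i+1]-L[i])[::-1]) for i in(0,2)], "near/far mid",L.round(4).tolist())
print("line",ray(m,c([(103,69),(340,79)]),.025).round(4).tolist())
print("plate far edge",ray(m,c([(103,144),(330,157)]),.032).round(4).tolist())
print("deck corners near",ray(m,c([(38,465),(466,502)]),.025).round(4).tolist(),"far right",ray(m,c([(490,80)]),.025).round(4))
print("push top",ray(m,c([(135,428),(235,437)]),.086).round(4).tolist())
print("lever hinge/tip",ray(m,c([(413,362)]),.065),ray(m,c([(415,450)]),.12).round(3))
print("valve ends",ray(m,c([(428,150),(429,268)]),.098).round(4).tolist())
for n,b,k in(("L",(120,240,160,275),0),("R",(345,222,375,252),0)):
    t=np.load("pics/top0.npz");g=t["p"].max(2)[b[1]:b[3],b[0]:b[2]];P=cloud(m,t["d"])[b[1]:b[3],b[0]:b[2]]
    k=(P[...,2]>.07)&(g<90);print(n,"knob",k.sum(),P[k].mean(0).round(4) if k.any() else "", "lid",P[(P[...,2]>.038)&(P[...,2]<.055)].mean(0).round(4))
    v,u=np.nonzero(k);print(ray(m,[(u.mean()+b[0],v.mean()+b[1])],.08).round(4))
E
python3 geo.py
```

```text
marks [[0.5529, 0.0462], [0.541, -0.0425], [0.6416, 0.0342], [0.6303, -0.0551]] spacing 0.0898754423567705 0.08975131827441588
yaw -0.13726444931298964 -0.12942309133733784
centre [ 0.59144515 -0.00433455]
rails yaw [np.float64(-0.1345927119184974), np.float64(-0.13632088535924813)] near/far mid [[0.4471, 0.1191], [0.7608, 0.0766], [0.421, -0.0865], [0.7371, -0.1299]]
line [[0.7611, 0.0713, 0.025], [0.7422, -0.1226, 0.025]]
plate far edge [[0.6952, 0.0726, 0.032], [0.6747, -0.11, 0.032]]
deck corners near [[0.441, 0.1317, 0.025], [0.3952, -0.1985, 0.025]] far right [[ 0.7349 -0.2453  0.025 ]]
push top [[0.4593, 0.0508, 0.086], [0.4487, -0.0233, 0.086]]
lever hinge/tip [[ 0.50067819 -0.16162593  0.065     ]] [[ 0.429 -0.153  0.12 ]]
valve ends [[0.6587, -0.1818, 0.098], [0.5667, -0.1757, 0.098]]
L knob 60 [0.4268 0.3177 0.0813] lid [0.426  0.3176 0.0441]
[[0.4269 0.3181 0.08  ]]
R knob 59 [ 0.4518 -0.3612  0.102 ] lid [ 0.4531 -0.3653  0.0437]
[[ 0.4542 -0.3662  0.08  ]]
```

```bash
cat > plan.py <<'E'
import sys
from h import *
x,y,z,yaw=map(float,sys.argv[1:5])
s=get_state();A=R.from_quat(s["eef_rot"]);B=R.from_matrix(np.array([[np.cos(yaw),np.sin(yaw),0],[np.sin(yaw),-np.cos(yaw),0],[0,0,-1]]))
d=np.array([x,y,z])-s["tool_pos"]
print("t",round(s["clock"],2),"pos",s["tool_pos"].round(4),"open",round(s["opening"],3),"F",s["contact_force"].round(1))
print("turn",(A.inv()*B).as_rotvec().round(4),"shift now",A.inv().apply(d).round(4),"shift after turn",B.inv().apply(d).round(4))
E
python3 plan.py 0.44 -0.366 0.22 -0.135; python3 -c "
from h import *
m=camera_model('wrist');print(m,get_state()['tool_pos'])"
```

```text
t 0.1 pos [ 0.1915 -0.5944  0.249 ] open 1.001 F [ 0.4  0.3 -0.7]
turn [-0.0016  0.0005  0.4469] shift now [ 0.3066 -0.1411  0.0292] shift after turn [ 0.2155 -0.2597  0.029 ]
{'intrinsics': array([[333.96205079,   0.        , 256.37124723],
       [  0.        , 333.96205079, 186.25944843],
       [  0.        ,   0.        ,   1.        ]]), 'view': array([[ 0.30724381, -0.95162938, -0.00166626, -0.6242904 ],
       [-0.90829368, -0.29377389,  0.2978246 , -0.0419381 ],
       [-0.28390814, -0.08999131, -0.95461916,  0.39008993],
       [ 0.        ,  0.        ,  0.        ,  1.        ]])} [ 0.19153046 -0.59436431  0.24899612]
```

```bash
python3 -m inch '0.2 0 0 0 0 0 0.1117; 0.2 0 0 0 0 0 0.1117; 0.2 0 0 0 0 0 0.1117; 0.2 0 0 0 0 0 0.1117; 0.2 0.027 -0.0325 0.0036 0 0 0;0.2 0.027 -0.0325 0.0036 0 0 0;0.2 0.027 -0.0325 0.0036 0 0 0;0.2 0.027 -0.0325 0.0036 0 0 0;0.2 0.027 -0.0325 0.0036 0 0 0;0.2 0.027 -0.0325 0.0036 0 0 0;0.2 0.027 -0.0325 0.0036 0 0 0;0.2 0.027 -0.0325 0.0036 0 0 0;0.2 0 0 0 0 0 0;0.2 0 0 0 0 0 0'
cat > pot.py <<'E'
"wrist look: black knob centre near expected TCP xy; args: expected x y, foot z, png name"
import sys
from h import *
ex,ey,fz=map(float,sys.argv[1:4])
m=camera_model("wrist");p,d=snapshot("wrist");save(sys.argv[4],p)
P=cloud(m,d);q=P[...,:2]-[ex,ey]
near=np.hypot(*np.moveaxis(q,2,0))<.07
k=(near&(d>0)&(P[...,2]>fz+.075)&(P[...,2]<fz+.088)&(p.max(2)<110)).astype(np.uint8)
n,lab,st,ce=cv2.connectedComponentsWithStats(k)
for i in range(1,n):
    if st[i,4]>40:
        c=lab==i;(u,v),rad=cv2.minEnclosingCircle(np.argwhere(c)[:,::-1].astype(np.float32))
        w=ray(m,[(u,v)],fz+.082)[0];print("knob",w.round(4),"px",round(u),round(v),"rad px",round(rad,1),"area",st[i,4],"cloud",P[c].mean(0).round(4))
E
python3 pot.py 0.4535 -0.366 0 w1.png; python3 plan.py 0.4535 -0.366 0.06 -0.135
```

```text
clock: 1.27
tool_pos: [0.4389, -0.367, 0.2208]
eef_rot: [0.998, -0.064, 0.0, -0.001]
contact_force: [-0.6, -1.2, -0.3]
opening: 0.601
finger_force: 0.0
knob [ 0.4585 -0.3709  0.082 ] px 258 153 rad px 14.8 area 673 cloud [ 0.4583 -0.3709  0.0814]
t 1.32 pos [ 0.4367 -0.3695  0.221 ] open 0.601 F [-0.1 -1.   0.8]
turn [-0.0001  0.0011  0.0023] shift now [ 0.0164 -0.0057  0.161 ] shift after turn [ 0.0162 -0.0058  0.161 ]
```

View pics/w1.png

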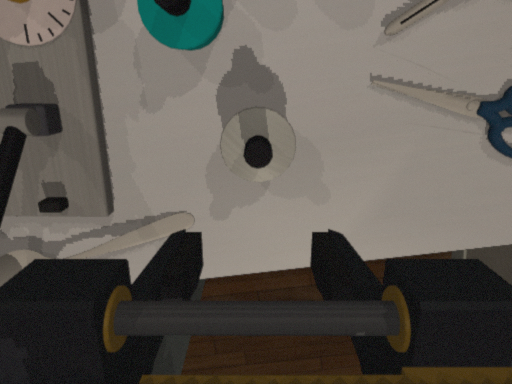

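```bash
python3 -m inch '0.2 0.010 -0.002 0.03 0 0 0;0.2 0.009 0 0.03 0 0 0;0.2 0 0 0 0 0 0;0.2 0 0 0 0 0 0;0.2 0 0 0 0 0 0'; python3 pot.py 0.457 -0.369 0 w2.png; python3 plan.py 0.457 -0.369 0.06 -0.135;python3 plan.py 0.457 -0.369 0.06 -0.135
```

```text
clock: 1.73
tool_pos: [0.4543, -0.3725, 0.1625]
eef_rot: [0.998, -0.069, -0.0, 0.001]
contact_force: [-0.2, -0.3, -0.6]
opening: 0.596
finger_force: 0.0
knob [ 0.4589 -0.3711  0.082 ] px 252 193 rad px 18.0 area 991 cloud [ 0.4587 -0.3711  0.0813]
t 1.78 pos [ 0.4548 -0.3726  0.163 ] open 0.598 F [ 0.7 -0.2 -0. ]
turn [ 0.0018 -0.0013 -0.0024] shift now [ 0.0015 -0.004   0.103 ] shift after turn [ 0.0017 -0.0038  0.103 ]
t 1.78 pos [ 0.4548 -0.3726  0.163 ] open 0.598 F [ 0.7 -0.2 -0. ]
turn [ 0.0018 -0.0013 -0.0024] shift now [ 0.0015 -0.004   0.103 ] shift after turn [ 0.0017 -0.0038  0.103 ]
```

```bash
python3 -m inch '0.2 0.004 -0.002 0.03 0 0 0;0.2 0 0 0.03 0 0 0;0.2 0 0 0.025 0 0 0;0.2 0 0 0.017 0 0 0;0.2 0 0 0 0 0 0;-1 0 0 0 0 0 0;-1 0 0 0 0 0 0;-1 0 0 0 0 0 0;-1 0 0 0 0 0 0;-1 0 0 0 0 0 0;-1 0 0 0 0 0 0' 30; python3 plan.py 0.54 -0.0425 0.2 -0.135
```

```text
clock: 2.7
tool_pos: [0.4601, -0.3703, 0.0603]
eef_rot: [0.998, -0.068, 0.001, 0.001]
contact_force: [-0.4, -1.3, 4.1]
opening: 0.277
finger_force: 30.0
t 2.7 pos [ 0.4601 -0.3703  0.0603] open 0.277 F [-0.4 -1.3  4.1]
turn [ 0.0014 -0.0014 -0.0004] shift now [ 0.0352 -0.3354 -0.1402] shift after turn [ 0.0351 -0.3356 -0.1397]
```

```bash
python3 -m inch '-1 0 0 -0.03 0 0 0;-1 0 0 -0.04 0 0 0;-1 0 0 -0.04 0 0 0;-1 0 0 -0.04 0 0 0;-1 0 -0.02 -0.03 0 0 0;-1 0.0096 -0.031 0 0 0 0;-1 0.0096 -0.0312 0 0 0 0;-1 0.0096 -0.0312 0 0 0 0;-1 0.0096 -0.0312 0 0 0 0;-1 0.0096 -0.0312 0 0 0 0;-1 0.0096 -0.0312 0 0 0 0;-1 0.0096 -0.0312 0 0 0 0;-1 0.0096 -0.0312 0 0 0 0;-1 0.0096 -0.0312 0 0 0 0;-1 0.0096 -0.0312 0 0 0 0;-1 0.0096 -0.0312 0 0 0 0;-1 0.0096 -0.0312 0 0 0 0;-1 0.0096 -0.0312 0 0 0 0;-1 0 0 0 0 0 0;-1 0 0 0 0 0 0'; python3 plan.py 0.6416 0.0342 0.095 -0.135
```

```text
clock: 4.37
tool_pos: [0.6402, 0.039, 0.2384]
eef_rot: [0.998, -0.065, -0.001, -0.001]
contact_force: [-0.6, -0.3, -3.0]
opening: 0.272
finger_force: 30.0
t 4.37 pos [0.6402 0.039  0.2384] open 0.272 F [-0.6 -0.3 -3. ]
turn [-0.0014  0.002   0.0054] shift now [0.0022 0.0047 0.1434] shift after turn [0.002  0.0045 0.1434]
```

```bash
python3 -m inch '-1 0.002 0.0045 0.035 0 0 0;-1 0 0 0.035 0 0 0;-1 0 0 0.03 0 0 0;-1 0 0 0.025 0 0 0;-1 0 0 0.012 0 0 0;-1 0 0 0.006 0 0 0;-1 0 0 0 0 0 0;-1 0 0 0 0 0 0;-1 0 0 0 0 0 0'
```

```text
clock: 5.12
tool_pos: [0.6434, 0.0303, 0.0982]
eef_rot: [0.998, -0.068, 0.002, -0.0]
contact_force: [0.6, 0.0, -2.3]
opening: 0.275
finger_force: 30.0
```

```bash
python3 -m inch '-1 0 -0.003 0.003 0 0 0;-1 0 0 0.003 0 0 0;-1 0 0 0 0 0 0;-1 0 0 0 0 0 0'
```

```text
clock: 5.45
tool_pos: [0.644, 0.0343, 0.0922]
eef_rot: [0.998, -0.067, 0.002, -0.001]
contact_force: [-0.6, 0.6, 3.4]
opening: 0.275
finger_force: 30.0
```

```bash
python3 -m inch '0.2 0 0 0 0 0 0;0.2 0 0 0 0 0 0;0.2 0 0 0 0 0 0;0.2 0 0 -0.02 0 0 0;0.2 0 0 -0.04 0 0 0;0.2 0 0 -0.04 0 0 0;0.2 0 0 -0.02 0 0 0;0.2 0 0 0 0 0 0'; python3 plan.py 0.42 0.318 0.16 -0.135
python3 - <<'E'
from h import *
m=camera_model("top");p,d=snapshot("top");save("top1.png",p)
P=cloud(m,d);b=(115,225,185,290);Q=P[b[1]:b[3],b[0]:b[2]];q=p[b[1]:b[3],b[0]:b[2]]
k=(Q[...,2]>.06)&(q.max(2)<90);v,u=np.nonzero(k);print(k.sum(),ray(m,[(u.mean()+b[0],v.mean()+b[1])],.08).round(4))
E
```

```text
clock: 6.12
tool_pos: [0.6458, 0.0335, 0.2159]
eef_rot: [0.998, -0.068, 0.005, -0.001]
contact_force: [0.4, -0.5, 0.0]
opening: 0.6
finger_force: 0.0
t 6.12 pos [0.6458 0.0335 0.2159] open 0.6 F [ 0.4 -0.5  0. ]
turn [-0.0021 -0.0102 -0.0004] shift now [-0.2627 -0.2513  0.0538] shift after turn [-0.262  -0.2515  0.0559]
1769 [[0.43   0.2148 0.08  ]]
```

```bash
python3 -m inch '0.2 0 -0.02 0 0 -0.01 0;0.2 -0.029 -0.0289 0 0 0 0;0.2 -0.029 -0.0289 0 0 0 0;0.2 -0.029 -0.0289 0 0 0 0;0.2 -0.029 -0.0289 0 0 0 0;0.2 -0.029 -0.0289 0 0 0 0;0.2 -0.029 -0.0289 0 0 0 0;0.2 -0.029 -0.0289 0 0 0 0;0.2 -0.029 -0.0289 0.02 0 0 0;0.2 -0.029 0 0.03 0 0 0;0.2 0 0 0 0 0 0;0.2 0 0 0 0 0 0;0.2 0 0 0 0 0 0'; python3 pot.py 0.43 0.318 0 w3.png; python3 plan.py 0.43 0.318 0.06 -0.135
```

```text
clock: 7.25
tool_pos: [0.4195, 0.314, 0.1639]
eef_rot: [0.998, -0.068, -0.005, 0.001]
contact_force: [0.8, 0.1, 0.5]
opening: 0.606
finger_force: 0.0
knob [0.4319 0.3173 0.082 ] px 248 181 rad px 18.2 area 1000 cloud [0.4316 0.3172 0.0814]
t 7.3 pos [0.4205 0.314  0.1645] open 0.598 F [ 0.3 -0.8 -0.1]
turn [ 0.0006  0.009  -0.0018] shift now [ 0.0098 -0.0053  0.1045] shift after turn [ 0.0088 -0.0052  0.1045]
```

```bash
python3 -m inch '0.2 0.011 -0.005 0.02 0 0.009 0;0.2 0 0 0.035 0 0 0;0.2 0 0 0.03 0 0 0;0.2 0 0 0.019 0 0 0;0.2 0 0 0 0 0 0;-1 0 0 0 0 0 0;-1 0 0 0 0 0 0;-1 0 0 0 0 0 0;-1 0 0 0 0 0 0;-1 0 0 0 0 0 0;-1 0 0 0 0 0 0' 30; python3 plan.py 0.5529 0.0462 0.0603 -0.135
```

```text
clock: 8.22
tool_pos: [0.4311, 0.3182, 0.0611]
eef_rot: [0.998, -0.068, -0.0, -0.0]
contact_force: [0.6, -0.8, 2.9]
opening: 0.275
finger_force: 30.0
t 8.22 pos [0.4311 0.3182 0.0611] open 0.275 F [ 0.6 -0.8  2.9]
turn [-0.0002  0.     -0.0004] shift now [0.1574 0.253  0.0008] shift after turn [0.1573 0.2531 0.0008]
```

```bash
python3 -m inch '-1 0 0 -0.03 0 0 0;-1 0 0 -0.04 0 0 0;-1 0 0 -0.04 0 0 0;-1 0 0 -0.02 0 0 0;-1 0.0197 0.0316 0 0 0 0;-1 0.0197 0.0316 0 0 0 0;-1 0.0197 0.0316 0 0 0 0;-1 0.0197 0.0316 0 0 0 0;-1 0.0197 0.0316 0 0 0 0;-1 0.0197 0.0316 0 0 0 0;-1 0.0197 0.0316 0 0 0 0;-1 0.0197 0.0316 0 0 0 0;-1 0 0 0 0 0 0;-1 0 0 0 0 0 0;-1 0 0 0 0 0 0'; python3 plan.py 0.5529 0.0462 0.0935 -0.135
```

```text
clock: 9.47
tool_pos: [0.5522, 0.0471, 0.1901]
eef_rot: [0.998, -0.067, -0.001, -0.0]
contact_force: [0.1, 0.5, -2.5]
opening: 0.274
finger_force: 30.0
t 9.47 pos [0.5522 0.0471 0.1901] open 0.274 F [ 0.1  0.5 -2.5]
turn [-0.0004  0.0025 -0.0001] shift now [0.0011 0.0008 0.0966] shift after turn [0.0008 0.0008 0.0966]
```

```bash
python3 -m inch '-1 0.001 0.001 0.035 0 0 0;-1 0 0 0.03 0 0 0;-1 0 0 0.018 0 0 0;-1 0 0 0.008 0 0 0;-1 0 0 0.004 0 0 0;-1 0 0 0.002 0 0 0;-1 0 0 0 0 0 0;-1 0 0 0 0 0 0'
```

```text
clock: 10.13
tool_pos: [0.5544, 0.0459, 0.0946]
eef_rot: [0.998, -0.067, 0.001, -0.0]
contact_force: [0.3, 0.5, -2.3]
opening: 0.274
finger_force: 30.0
```

```bash
python3 -m inch '-1 0 0 0.0022 0 0 0;-1 0 0 0 0 0 0;-1 0 0 0 0 0 0;0.2 0 0 0 0 0 0;0.2 0 0 0 0 0 0;0.2 0 0 0 0 0 0;0.2 0 0 -0.02 0 0 0;0.2 0 0 -0.04 0 0 0;0.2 0 0 -0.04 0 0 0;0.2 0 0 -0.04 0 0 0;-1 -0.03 0 -0.01 0 0 0;-1 -0.04 0 0 0 0 0;-1 -0.04 0 0 0 0 0;-1 -0.04 0 0 0 0 0;-1 0 0 0 0 0 0;-1 0 0 0 0 0 0;-1 0 0 0 0 0 0' 30
python3 - <<'E'
from h import *
s=get_state();print(s["tool_pos"],s["contact_force"])
m=camera_model("wrist");p,d=snapshot("wrist");save("w4.png",p);np.savez("pics/w4.npz",p=p,d=d,K=m["intrinsics"],V=m["view"])
p,d=snapshot("top");save("top2.png",p,(80,130,380,300),2.6);np.savez("pics/top2.npz",p=p,d=d)
E
```

```text
clock: 11.55
tool_pos: [0.4064, 0.066, 0.2418]
eef_rot: [0.998, -0.067, 0.001, -0.0]
contact_force: [-0.2, -0.7, -0.3]
opening: 0.093
finger_force: 0.0
[0.40635783 0.0659642  0.241842  ] [-0.16800985 -0.74952096 -0.29088261]
```

View pics/w4.png

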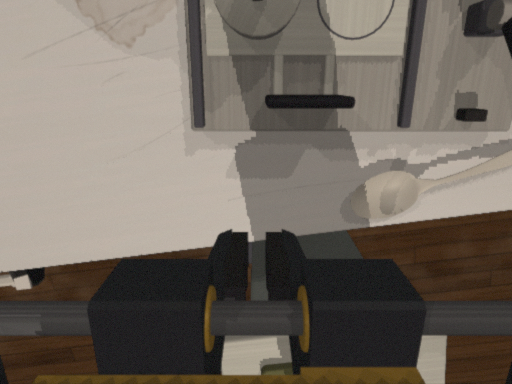

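View pics/top2.png

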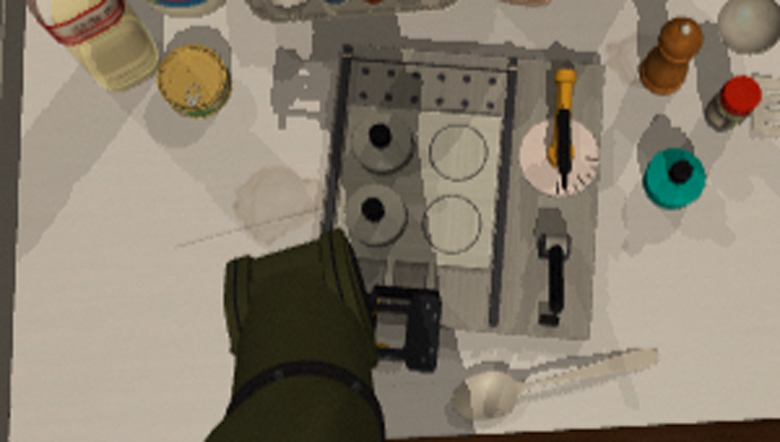

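```bash
python3 plan.py 0.418 0.0193 0.058 -0.135
python3 - <<'E'
from h import *
t=np.load("pics/top2.npz");save("crop2.png",t["p"],(200,140,300,210),8)
E
```

```text
t 11.65 pos [0.4072 0.0659 0.2417] open 0.011 F [0.6 0.3 0.1]
turn [-0.0007 -0.0015 -0.0006] shift now [0.0167 0.0448 0.1836] shift after turn [0.017  0.0447 0.1837]
```

View pics/crop2.png

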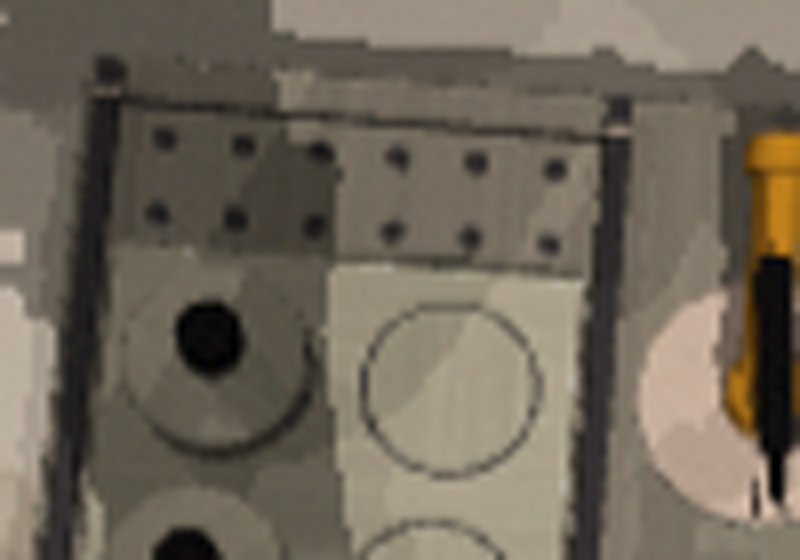

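```bash
python3 -m inch '-1 0.0055 0.015 0.02 0 0 0;-1 0.0055 0.015 0.04 0 0 0;-1 0.0055 0.015 0.04 0 0 0;-1 0 0 0.04 0 0 0;-1 0 0 0.04 0 0 0;-1 0 0 0.004 0 0 0;-1 0 0 0 0 0 0;-1 0 0 0 0 0 0'
python3 - <<'E'
from h import *
m=camera_model("top");ex=np.array([np.cos(-.135),np.sin(-.135)])
c=lambda a:np.array(a,float)/8+[200,140]-.44
l=ray(m,c([(125,101),(590,138)]),.025)[:,:2]@ex; e=ray(m,c([(115,242),(580,274)]),.032)[:,:2]@ex
C=ray(m,c([(450,390)]),.032)[:,:2]@ex+.050
print(l,e,l-e,C,l.mean()-C)
E
```

```text
clock: 12.32
tool_pos: [0.4238, 0.02, 0.0664]
eef_rot: [0.998, -0.068, -0.007, 0.001]
contact_force: [0.3, -0.3, 0.3]
opening: 0.006
finger_force: 0.0
[0.7434396  0.74327192] [0.68147168 0.68355727] [0.06196791 0.05971464] [0.6813702] [0.06198555]
```

```bash
python3 -m inch '-1 0 0 0.006 0 0.013 0;-1 0.008 0 0 0 0 0;-1 0.008 0 0 0 0 0;-1 0.006 0 0 0 0 0;-1 0.006 0 0 0 0 0;-1 0.006 0 0 0 0 0;-1 0.006 0 0 0 0 0;-1 0.006 0 0 0 0 0;-1 0.006 0 0 0 0 0;-1 0.006 0 0 0 0 0;-1 0.005 0 0 0 0 0;-1 0.003 0 0 0 0 0;-1 0 0 0 0 0 0;-1 0 0 0 0 0 0;-1 0 0 0 0 0 0'
python3 - <<'E'
from h import *
m=camera_model("top");ex=np.array([np.cos(-.135),np.sin(-.135)])
s=get_state();print(s["tool_pos"],s["tool_pos"][:2]@ex,s["contact_force"])
p,d=snapshot("top");save("crop3.png",p,(200,140,300,210),8);np.savez("pics/top3.npz",p=p,d=d)
E
```

```text
clock: 13.57
tool_pos: [0.491, 0.0114, 0.0649]
eef_rot: [0.998, -0.068, -0.005, 0.001]
contact_force: [-0.4, 0.7, -0.2]
opening: 0.007
finger_force: 0.0
[0.49098749 0.01140862 0.06489005] 0.48498467133179696 [-0.39424712  0.69057122 -0.21919434]
```

View pics/crop3.png

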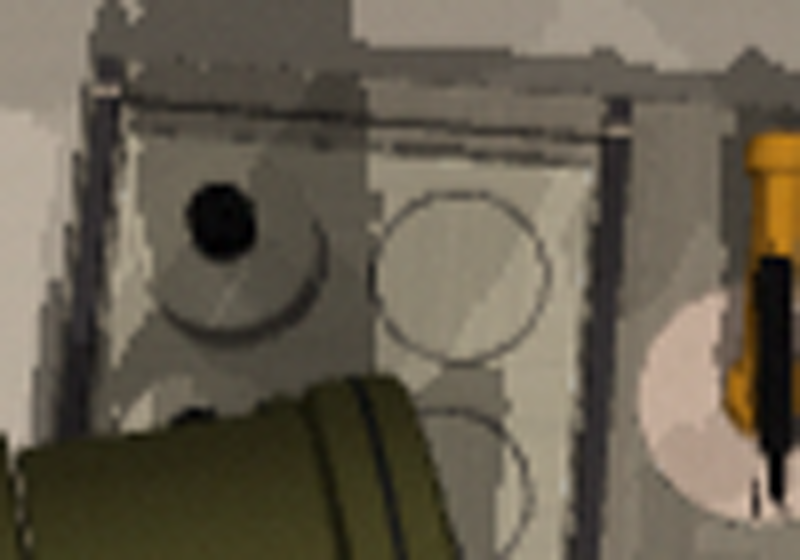

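Run:
```python
from h import *
m=camera_model("top");ex=np.array([np.cos(-.135),np.sin(-.135)])
c=lambda a:np.array(a,float)/8+[200,140]-.44
t=np.load("pics/top3.npz");g=cv2.cvtColor(t["p"],cv2.COLOR_RGB2GRAY)
for col in (250,255,260,265,270):print(col,g[150:172,col].tolist())
l=ray(m,c([(125,101),(590,138)]),.025)[:,:2]@ex; e=ray(m,c([(135,130),(575,164)]),.032)[:,:2]@ex
C=ray(m,c([(461,276)]),.032)[:,:2]@ex+.050
print(l,e,l-e,C,l.mean()-C)
```

```text
250 [107, 103, 102, 103, 89, 51, 102, 91, 58, 86, 139, 140, 140, 136, 139, 129, 93, 115, 133, 132, 134, 133]
255 [77, 105, 104, 105, 96, 62, 86, 98, 63, 92, 151, 139, 139, 128, 100, 133, 135, 134, 132, 133, 134, 133]
260 [80, 106, 103, 102, 105, 90, 55, 105, 93, 63, 113, 140, 140, 125, 85, 137, 136, 134, 135, 134, 134, 135]
265 [92, 91, 105, 107, 107, 95, 49, 89, 100, 66, 85, 140, 140, 140, 139, 138, 127, 88, 104, 152, 150, 150]
270 [90, 90, 110, 105, 107, 99, 75, 71, 108, 96, 85, 163, 161, 157, 157, 157, 157, 160, 154, 141, 137, 146]
[0.7434396  0.74327192] [0.72924225 0.72954451] [0.01419734 0.0137274 ] [0.72878276] [0.014573]
```

```bash
cat > gap.py <<'E'
from h import *
import sys
def gap(p,cols):
    m=camera_model("top");ex=np.array([np.cos(-.135),np.sin(-.135)]);g=cv2.cvtColor(p,cv2.COLOR_RGB2GRAY).astype(float);out=[]
    for c in cols:
        r0=149+(c-200)*.08; a=int(r0)  # line row about 152.5 at col 215 .. 157 at col 273
        s=g[a:a+7,c];b=np.median(g[a-1:a+2,c]);w=np.clip(b-8-s,0,None)
        i=int(np.argmin(s[:6]));ww=w[max(0,i-1):i+2];lr=a+(ww*np.arange(max(0,i-1),max(0,i-1)+len(ww))).sum()/max(ww.sum(),1e-6)
        j=int(round(lr))+1;seg=g[j:j+8,c];k=int(np.argmax(np.diff(seg)));lo,hi=seg[k],max(seg[k+1:k+3])
        th=100 if hi>120 else (lo+hi)/2;k=np.nonzero(seg>th)[0]; k=[q for q in k if q>0 and seg[q-1]<=th]
        if not k: continue
        k=k[-1] if False else k[0]; er=j+k-1+(th-seg[k-1])/(seg[k]-seg[k-1])
        L=ray(m,[(c,lr)],.025)[0,:2]@ex;E=ray(m,[(c,er)],.032)[0,:2]@ex;out.append((c,round(lr,2),round(er,2),round(L*1e3,1),round(E*1e3,1),round((L-E)*1e3,1)))
    return out
if __name__=="__main__":
    t=np.load(sys.argv[1])["p"];o=gap(t,range(248,272,2))
    for x in o:print(x)
    print("median gap",np.median([x[5] for x in o]))
E
python3 gap.py pics/top3.npz
```

```text
(250, np.float64(154.9), np.float64(159.26), np.float64(743.5), np.float64(726.5), np.float64(17.0))
(252, np.float64(154.89), np.float64(159.26), np.float64(744.1), np.float64(727.0), np.float64(17.1))
(254, np.float64(155.17), np.float64(159.28), np.float64(743.7), np.float64(727.5), np.float64(16.2))
(256, np.float64(158.13), np.float64(159.12), np.float64(734.1), np.float64(728.6), np.float64(5.5))
(258, np.float64(155.56), np.float64(159.32), np.float64(743.4), np.float64(728.5), np.float64(15.0))
(260, np.float64(155.89), np.float64(159.74), np.float64(742.8), np.float64(727.6), np.float64(15.3))
(262, np.float64(155.93), np.float64(159.51), np.float64(743.2), np.float64(728.9), np.float64(14.3))
(264, np.float64(155.93), np.float64(160.0), np.float64(743.8), np.float64(727.8), np.float64(16.0))
(266, np.float64(156.2), np.float64(160.27), np.float64(743.4), np.float64(727.4), np.float64(16.0))
(268, np.float64(156.33), np.float64(157.58), np.float64(743.5), np.float64(737.0), np.float64(6.4))
(270, np.float64(156.54), np.float64(160.19), np.float64(743.3), np.float64(728.7), np.float64(14.6))
median gap 15.3
```

```bash
python3 -m inch '-1 0.003 0 0 0 0 0;-1 0.003 0 0 0 0 0;-1 0.003 0 0 0 0 0;-1 0.002 0 0 0 0 0;-1 0.001 0 0 0 0 0;-1 0 0 0 0 0 0;-1 0 0 0 0 0 0;-1 0 0 0 0 0 0'
python3 - <<'E'
from h import *
m=camera_model("top");ex=np.array([np.cos(-.135),np.sin(-.135)])
s=get_state();print(s["tool_pos"],s["tool_pos"][:2]@ex,s["contact_force"])
p,d=snapshot("top");save("crop4.png",p,(200,140,300,200),8);np.savez("pics/top4.npz",p=p,d=d)
g=cv2.cvtColor(p,cv2.COLOR_RGB2GRAY)
for c in (254,258,260,262,264,266,270):print(c,g[150:166,c].tolist())
E
```

```text
clock: 14.28
tool_pos: [0.5022, 0.0098, 0.0648]
eef_rot: [0.998, -0.067, -0.006, 0.001]
contact_force: [-1.2, 1.0, 0.9]
opening: 0.007
finger_force: 0.7
[0.50220304 0.00979372 0.06477342] 0.49631552327809303 [-1.24707294  0.97294482  0.86031558]
254 [82, 104, 107, 106, 92, 37, 78, 137, 139, 139, 126, 100, 132, 132, 131, 133]
258 [91, 106, 103, 101, 98, 69, 77, 149, 138, 139, 128, 98, 134, 134, 131, 135]
260 [78, 106, 105, 103, 103, 91, 77, 156, 139, 139, 129, 100, 136, 136, 136, 138]
262 [96, 105, 105, 108, 110, 94, 53, 123, 139, 141, 140, 124, 88, 136, 136, 137]
264 [92, 93, 103, 104, 105, 92, 44, 102, 139, 139, 138, 134, 126, 99, 133, 131]
266 [88, 81, 103, 103, 102, 96, 52, 76, 140, 140, 141, 138, 139, 137, 128, 89]
270 [92, 90, 110, 104, 106, 99, 71, 77, 152, 144, 157, 157, 158, 156, 161, 158]
```

View pics/crop4.png

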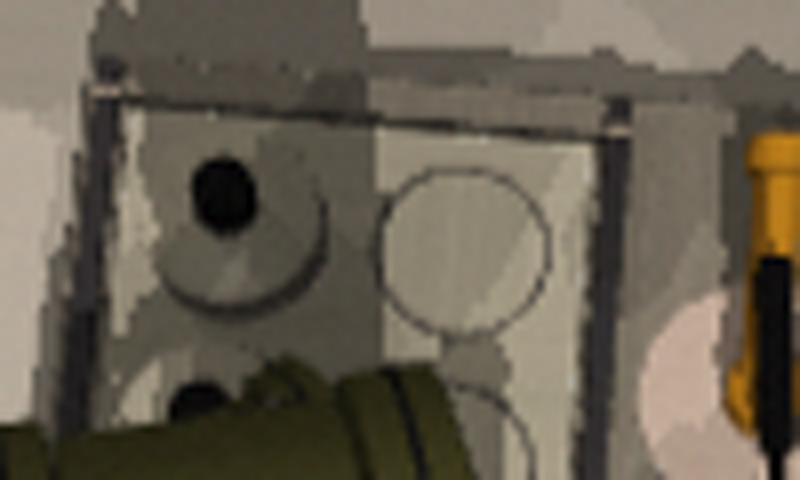

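```bash
python3 -m inch '-1 0.0015 0 0 0 0 0;-1 0.0012 0 0 0 0 0;-1 0.0006 0 0 0 0 0;-1 0 0 0 0 0 0;-1 0 0 0 0 0 0;-1 0 0 0 0 0 0;-1 0 0 0 0 0 0'
python3 - <<'E'
from h import *
m=camera_model("top");ex=np.array([np.cos(-.135),np.sin(-.135)])
s=get_state();print(s["tool_pos"],s["tool_pos"][:2]@ex,s["contact_force"])
p,d=snapshot("top");np.savez("pics/top5.npz",p=p,d=d)
P=cloud(m,d)
# circle dark ring far right mark: fit
g=cv2.cvtColor(p,cv2.COLOR_RGB2GRAY)
for f in("pics/top0.npz","pics/top3.npz","pics/top4.npz","pics/top5.npz"):
    q=np.load(f)["p"];g=cv2.cvtColor(q,cv2.COLOR_RGB2GRAY)
    bh=cv2.morphologyEx(g,cv2.MORPH_BLACKHAT,np.ones((5,5)))
    v,u=np.nonzero(bh[158:195,246:270]>22);u=u+246;v=v+158
    W=ray(m,np.c_[u,v],.032)[:,:2]
    # algebraic circle with radius 36 mm, robust
    from scipy.optimize import least_squares
    y0=W@ex; best=None
    for x0 in np.linspace(.62,.71,10):
        c0=np.array([x0,-.055-(x0-.63)*.136])
        o=least_squares(lambda c:np.hypot(*(W-c).T)-.0355,c0,loss="cauchy",f_scale=.002)
        if best is None or o.cost<best.cost: best=o
    print(f,best.x.round(4),"edge along ex",round(best.x@ex+.05,4),best.cost)
for c in (254,258,260,262,264,266,270):print(c,g[150:162,c].tolist())
E
```

```text
clock: 14.92
tool_pos: [0.5052, 0.0093, 0.0647]
eef_rot: [0.998, -0.067, -0.006, 0.001]
contact_force: [-2.8, 0.9, 1.9]
opening: 0.01
finger_force: 1.2
[0.50515951 0.00934833 0.06473354] 0.4993050370438552 [-2.84721666  0.87106603  1.93447027]
pics/top0.npz [ 0.6915 -0.0683] edge along ex 0.7444 0.0007647765905224575
pics/top3.npz [ 0.6764 -0.0609] edge along ex 0.7284 0.00047606594878087257
pics/top4.npz [ 0.6863 -0.0625] edge along ex 0.7385 0.00027715892432024394
pics/top5.npz [ 0.6893 -0.063 ] edge along ex 0.7415 0.00024802082519355834
254 [79, 106, 106, 95, 59, 78, 136, 139, 140, 128, 101, 133]
258 [93, 107, 103, 104, 93, 78, 143, 138, 137, 125, 86, 135]
260 [76, 105, 103, 105, 96, 73, 109, 138, 138, 125, 85, 137]
262 [97, 102, 107, 110, 100, 83, 125, 139, 139, 138, 123, 86]
264 [93, 94, 104, 104, 96, 63, 89, 140, 140, 140, 137, 127]
266 [90, 81, 104, 104, 95, 57, 79, 139, 139, 138, 137, 138]
270 [93, 92, 109, 105, 106, 96, 82, 147, 141, 144, 156, 155]
```

```bash
python3 -m inch '-1 0.001 0 0 0 0 0;-1 0 0 0 0 0 0;-1 0 0 0 0 0 0;-1 0 0 0 0 0 0;-1 0 0 0 0 0 0;-1 -0.003 0 0 0 0 0;-1 -0.02 0 0 0 0 0;-1 -0.02 0 -0.02 0 0 0;-1 0 0 -0.04 0 0 0;-1 0 0 -0.04 0 0 0;-1 0 0 -0.04 0 0 0;-1 0 0 0 0 0 0;-1 0 0 0 0 0 0'
python3 - <<'E'
from h import *
p,d=snapshot("top");save("crop6.png",p,(200,140,310,250),5.4);np.savez("pics/top6.npz",p=p,d=d)
E
```

```text
clock: 16.05
tool_pos: [0.4674, 0.0149, 0.2074]
eef_rot: [0.998, -0.068, -0.003, 0.001]
contact_force: [0.6, 0.3, 0.0]
opening: 0.005
finger_force: 0.0
```

View pics/crop6.png

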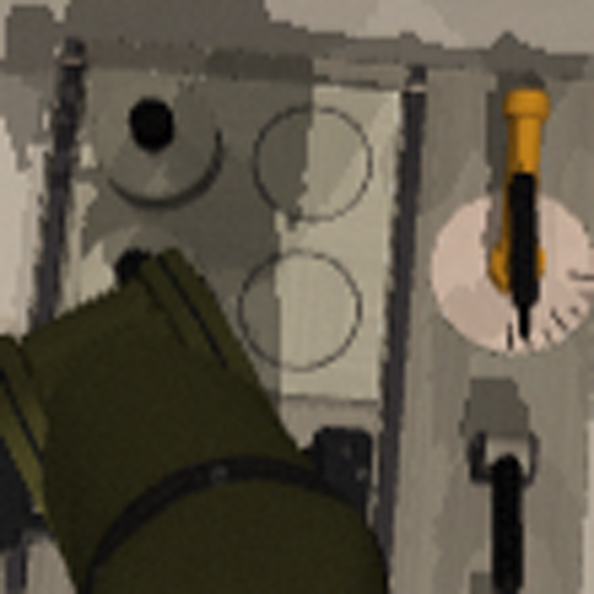

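```bash
python3 plan.py 0.4362 -0.1538 0.18 -0.135; python3 gap.py pics/top6.npz | tail -3
```

```text
t 16.1 pos [0.466  0.0148 0.2058] open 0.004 F [-0.3  0.4 -0.5]
turn [ 0.0033  0.0089 -0.001 ] shift now [-0.0065  0.171   0.0265] shift after turn [-0.0069  0.171   0.0258]
(260, np.float64(154.0), np.float64(155.13), np.float64(749.3), np.float64(743.2), np.float64(6.1))
(264, np.float64(155.0), np.float64(162.0), np.float64(747.0), np.float64(721.0), np.float64(25.9))
median gap 8.0
```

```bash
python3 -m inch '-1 -0.0015 0.0342 0 0 0.009 0;-1 -0.0014 0.0342 0 0 0 0;-1 -0.0014 0.0342 0 0 0 0;-1 -0.0014 0.0342 0 0 0 0;-1 -0.0014 0.0342 0 0 0 0;-1 0 0 0.025 0 0 0;-1 0 0 0 0 0 0;-1 0 0 0 0 0 0;-1 0 0 0 0 0 0'
python3 - <<'E'
from h import *
p,d=snapshot("wrist");save("w5.png",p);m=camera_model("wrist");s=get_state();print(s["tool_pos"])
P=cloud(m,d);k=(p.max(2)<60)&(d>0)&(P[...,2]>.06)&(P[...,2]<.16)&(P[...,1]<-.12)&(P[...,1]>-.20)&(P[...,0]<.56)&(P[...,0]>.38)
v,u=np.nonzero(k);k&=np.mgrid[:384,:512][0]<260
Q=P[k];print(k.sum());
for a in np.arange(.38,.56,.02):
    q=Q[(Q[:,0]>a)&(Q[:,0]<a+.02)]
    if len(q)>20:print(round(a+.01,3),q.mean(0).round(3))
E
python3 plan.py 0.4362 -0.1538 0.079 -0.135
```

```text
clock: 16.85
tool_pos: [0.4351, -0.1516, 0.1805]
eef_rot: [0.998, -0.066, -0.002, 0.001]
contact_force: [-0.7, 0.4, -0.3]
opening: 0.004
finger_force: 0.0
[ 0.43558196 -0.15155635  0.1809044 ]
3130
0.43 [ 0.434 -0.156  0.127]
0.45 [ 0.45  -0.158  0.116]
0.47 [ 0.47  -0.161  0.1  ]
0.49 [ 0.49  -0.163  0.084]
0.51 [ 0.503 -0.164  0.074]
t 16.9 pos [ 0.4356 -0.1516  0.1809] open 0.005 F [-0.1 -0.6  0.8]
turn [0.0027 0.0032 0.0035] shift now [0.0012 0.0019 0.1019] shift after turn [0.0009 0.0021 0.1019]
```

View pics/w5.png

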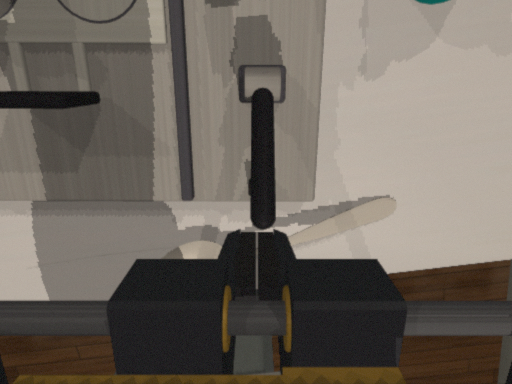

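```bash
python3 -m inch '-1 0.006 0.004 0 0 0 0;-1 0 0 0.015 0 0 0;-1 0 0 0.015 0 0 0;-1 0 0 0.015 0 0 0;-1 0 0 0.015 0 0 0;-1 0 0 0.015 0 0 0;-1 0 0 0.015 0 0 0;-1 0 0 0.01 0 0 0;-1 0 0 0.004 0 0 0;-1 0 0 0 0 0 0;-1 0 0 0 0 0 0'
```

```text
clock: 17.82
tool_pos: [0.4404, -0.1578, 0.0786]
eef_rot: [0.998, -0.066, -0.001, 0.002]
contact_force: [-4.3, 2.4, 18.2]
opening: 0.007
finger_force: 8.7
```

```bash
python3 -m inch '-1 0 0 -0.03 0 0 0;-1 0 0 -0.04 0 0 0;-1 0 0 -0.04 0 0 0;-1 0 0 -0.02 0 0 0;0.2 0 0 0 0 0 0;0.2 0 0 0 0 0 0'; python3 plan.py 0.575 -0.179 0.2 -0.066
python3 - <<'E'
from h import *
m=camera_model("top");c=lambda a:np.array(a,float)/4+[190,135]-.375
print("mill foot~",ray(m,c([(578,105)]),0.0),"top",ray(m,c([(612,28)]),.16),"jar lid",ray(m,c([(700,128)]),.108))
t=np.load("pics/top0.npz");P=cloud(m,t["d"])[135:170,320:360];Q=P[P[...,2]>.05];print(Q.min(0),Q.max(0))
E
```

```text
clock: 18.32
tool_pos: [0.442, -0.158, 0.2084]
eef_rot: [0.998, -0.067, 0.001, 0.002]
contact_force: [-0.9, -0.4, -0.1]
opening: 0.13
finger_force: 0.0
t 18.32 pos [ 0.442  -0.158   0.2084] open 0.13 F [-0.9 -0.4 -0.1]
turn [ 0.0042 -0.0013 -0.0681] shift now [0.1346 0.003  0.0086] shift after turn [0.1341 0.0122 0.0084]
mill foot~ [[ 0.71706423 -0.32055555  0.        ]] top [[ 0.72816692 -0.31762297  0.16      ]] jar lid [[ 0.66236777 -0.38893168  0.108     ]]
[ 0.32806769 -0.37460309  0.05008415] [ 0.75280919 -0.04052121  1.33052564]
```

```bash
python3 -m inch '0 0 0 0 0 0 -0.068;0 0.0336 0.003 0 0 0 0;0 0.0336 0.003 0 0 0 0;0 0.0336 0.003 0 0 0 0;0 0.0336 0.003 0 0 0 0;0 0 0 0 0 0 0;0 0 0 0 0 0 0;0 0 0 0 0 0 0'
cat > valve.py <<'E'
import sys
from h import *
m=camera_model("wrist");p,d=snapshot("wrist");save(sys.argv[1],p)
P=cloud(m,d);k=(p.max(2)<70)&(P[...,2]>.088)&(P[...,2]<.105)&(np.hypot(P[...,0]-.6176,P[...,1]+.179)<.07)
k=k.astype(np.uint8);n,lab,st,ce=cv2.connectedComponentsWithStats(k);i=1+np.argmax(st[1:,4]);v,u=np.nonzero(lab==i)
W=ray(m,np.c_[u,v],.098)[:,:2].astype(np.float32)
(cx,cy),(w,h),a=cv2.minAreaRect(W);bp=cv2.boxPoints(((cx,cy),(w,h),a))
e=bp[1]-bp[0] if np.linalg.norm(bp[1]-bp[0])>np.linalg.norm(bp[2]-bp[1]) else bp[2]-bp[1];e/=np.linalg.norm(e)
if e[0]<0:e=-e
s=W@e;far,near=s.max(),s.min();mid=np.array([cx,cy]);c=mid+e*((far-.042)-mid@e)
c2=mid+e*((near+.052)-mid@e)
print("n",len(W),"len",far-near,"wid",min(w,h),"handle yaw",np.arctan2(e[1],e[0]),"valve",np.arctan2(e[1],e[0])+.135,"centre far/near",c.round(4),c2.round(4))
E
python3 valve.py w6.png; python3 plan.py 0.6176 -0.179 0.08 -0.066
```

```text
clock: 18.98
tool_pos: [0.5723, -0.1784, 0.2048]
eef_rot: [0.999, -0.033, -0.004, 0.001]
contact_force: [-0.2, -0.2, -0.3]
opening: 0.498
finger_force: 0.0
n 2107 len 0.08976537 wid 0.013538409024477005 handle yaw -0.057606094 valve 0.07739391 centre far/near [ 0.6223 -0.1818] [ 0.6265 -0.1821]
t 19.03 pos [ 0.572  -0.1785  0.2052] open 0.498 F [-0.1  0.1  0.5]
turn [ 0.0034  0.007  -0.0001] shift now [ 0.0464 -0.003   0.1249] shift after turn [ 0.0455 -0.0025  0.1252]
```

View pics/w6.png

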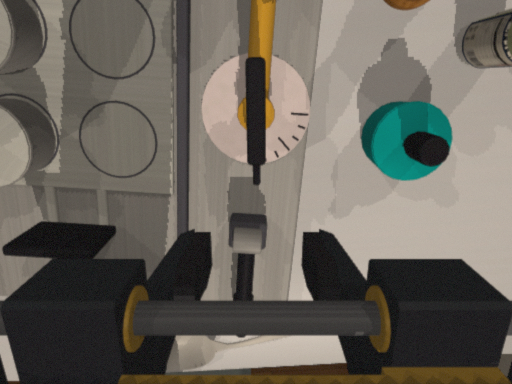

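```bash
python3 -m inch '0 0.025 0 0 0.003 0.007 0;0 0.024 0 0.02 0 0 0;0 0 0 0.035 0 0 0;0 0 0 0.035 0 0 0;0 0 0 0.025 0 0 0;0 0 0 0.008 0 0 0;0 0 0 0 0 0 0;0 0 0 0 0 0 0;-1 0 0 0 0 0 0;-1 0 0 0 0 0 0;-1 0 0 0 0 0 0;-1 0 0 0 0 0 0;-1 0 0 0 0 0 0' 20; python3 plan.py 0.621 -0.181 0.081 0.65
```

```text
clock: 20.12
tool_pos: [0.6238, -0.1814, 0.0844]
eef_rot: [0.999, -0.033, 0.003, -0.0]
contact_force: [-1.7, -4.4, 4.7]
opening: 0.156
finger_force: 20.0
t 20.12 pos [ 0.6238 -0.1814  0.0844] open 0.156 F [-1.7 -4.4  4.7]
turn [ 0.0012 -0.0053 -0.7166] shift now [-0.0028 -0.0002  0.0034] shift after turn [-0.002  -0.002   0.0034]
```

```bash
python3 -m inch '-1 -0.001 0 0 0 0 -0.06;-1 0 0 0 0 0 -0.08;-1 0 0 0 0 0 -0.08;-1 0 0 0 0 0 -0.08;-1 0 0 0 0 0 -0.08;-1 0 0 0 0 0 -0.08;-1 0 0 0 0 0 -0.08;-1 0 0 0 0 0 -0.08;-1 0 0 0 0 0 -0.06;-1 0 0 0 0 0 -0.037;-1 0 0 0 0 0 0;-1 0 0 0 0 0 0;-1 0 0 0 0 0 0'; python3 plan.py 0.6238 -0.1814 0.0844 0.65
```

```text
clock: 21.2
tool_pos: [0.6236, -0.1812, 0.0844]
eef_rot: [0.948, 0.319, 0.003, 0.001]
contact_force: [2.7, 2.8, 4.5]
opening: 0.157
finger_force: 20.0
t 21.2 pos [ 0.6236 -0.1812  0.0844] open 0.157 F [2.7 2.8 4.5]
turn [ 0.0039 -0.0057 -0.    ] shift now [0.     0.0002 0.    ] shift after turn [0.     0.0002 0.    ]
```

Yaw reached 0.65. Release, lift, retreat and look.

```bash
python3 -m inch '0 0 0 0 0 0 0;0 0 0 0 0 0 0;0 0 0 0 0 0 0;0 0 0 0 0 0 0;0 0 0 -0.02 0 0 0;0 0 0 -0.04 0 0 0;0 0 0 -0.04 0 0 0;0 0 0 -0.03 0 0 0;0 -0.04 0 0 0 0 0;0 -0.04 0.02 0 0 0 0;0 -0.04 0.02 0 0 0 0;0 -0.04 0.02 0 0 0 0;0 -0.04 0.02 0 0 0 0;0 -0.03 0.02 0 0 0 0;0 0 0 0 0 0 0;0 0 0 0 0 0 0;0 0 0 0 0 0 0'
python3 - <<'E'
from h import *
p,d=snapshot("top");save("top7.png",p,(190,135,380,275),4.2);np.savez("pics/top7.npz",p=p,d=d);m=camera_model("top")
P=cloud(m,d);k=((p.max(2)<60)&(P[...,2]>.085)&(P[...,2]<.112)&(np.hypot(P[...,0]-.6176,P[...,1]+.179)<.065)).astype(np.uint8)
v,u=np.nonzero(k);W=ray(m,np.c_[u,v],.098)[:,:2];w,V=np.linalg.eigh(np.cov(W.T));e=V[:,1]*np.sign(V[0,1]);print(len(u),"valve",np.arctan2(e[1],e[0])+.135)
E
```

```text
clock: 22.62
tool_pos: [0.5045, -0.3894, 0.2129]
eef_rot: [0.948, 0.319, 0.002, 0.0]
contact_force: [0.4, 0.9, 0.2]
opening: 0.501
finger_force: 0.0
131 valve 0.7750102986790671
```

View pics/top7.png

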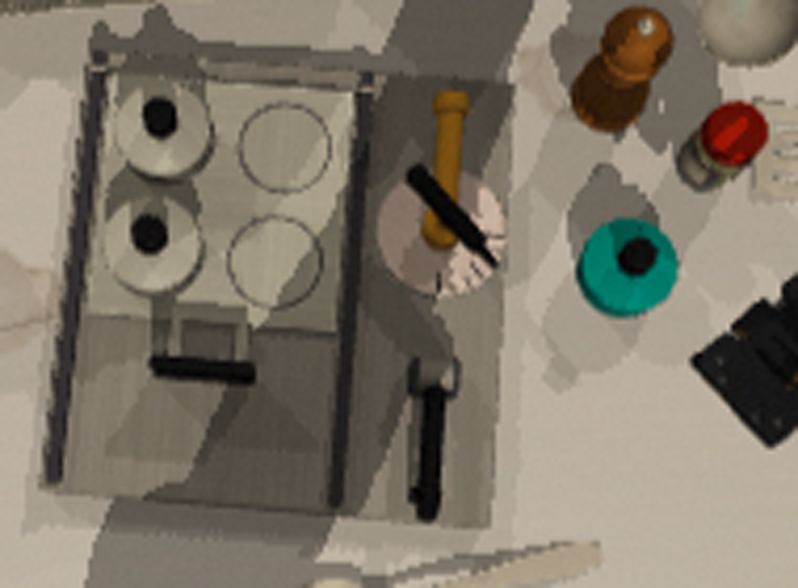

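Run:
```python
from h import *
m=camera_model("top");ex=np.array([np.cos(-.135),np.sin(-.135)]);ey=np.array([-ex[1],ex[0]])
c=lambda a:np.array(a,float)/4.2+[190,135]-.38
C=ray(m,c([(285,147),(275,261)]),.032)[:,:2];print("edge from marks",C@ex+[.05,.14])
cen=C.mean(0)+.045*ey
K=ray(m,c([(160,118),(149,235)]),.114)[:,:2]-cen;print("pots in plate",(K@ex).round(4),(K@ey).round(4))
g=cv2.cvtColor(np.load("pics/top7.npz")["p"],cv2.COLOR_RGB2GRAY)
for col in (222,250,256,260,264,268,272):print(col,g[149:163,col].tolist())
for r_ in (154.5,155.,155.5,156.):print(r_,ray(m,[(260,r_)],.032)[0,:2]@ex)
```

```text
edge from marks [0.74367346 0.74362371]
pots in plate [ 0.0364 -0.0508] [0.0453 0.0446]
222 [77, 78, 77, 82, 101, 102, 110, 131, 151, 151, 152, 153, 153, 153]
250 [92, 109, 107, 104, 98, 82, 129, 143, 144, 141, 140, 141, 133, 97]
256 [81, 83, 113, 108, 101, 66, 90, 142, 142, 136, 107, 101, 137, 135]
260 [88, 79, 108, 107, 97, 65, 95, 152, 145, 142, 126, 87, 140, 140]
264 [97, 95, 95, 108, 108, 98, 80, 125, 143, 145, 142, 136, 109, 103]
268 [96, 93, 85, 109, 108, 101, 71, 101, 141, 145, 143, 141, 142, 140]
272 [97, 93, 92, 111, 109, 110, 101, 99, 161, 163, 161, 161, 159, 159]
154.5 0.7453498757410602
155.0 0.7436492671188356
155.5 0.7419496162096246
156.0 0.7402509222046383
```

```bash
python3 -c "
from plant import r
print(r.finish_job())"
```

```text
the job is handed in; nothing more can be done
None
```

I found two covered sauce pots, and both now stand on the carrier. The carrier's far edge is at the line (about 0.2 mm off by camera), the cam lever is pressed flat and the valve reads about 44 degrees. The job is handed in, but the hand-in gave no verdict.

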